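# Gauge the unmarked rack bars and sort them by size

### The job

The size marks have worn off these rack bars. Taking the bars that are there in the order red, green, blue, orange grip, slide each one, round nose first, flat along the worktop into the tapered gauge until it wedges, and see beside which coloured band the black dot on its nose stops. Then take it out and lay it flat and lengthwise in the tray of that colour, with its nose towards the tray's red disc; don't disturb the other things on the worktop.

Things in the scene. Friction and masses are not known exactly. Their poses are not given: they have to be found in the camera images.
- gauge: Grey tapered gauge, fixed: two fences 12 mm high, 16 mm wide, no floor, so bars slide on the worktop. Origin on the worktop, middle of the slot's mouth; +x runs inward along the slot, which narrows evenly from 40 mm at x = 0 to 18 mm at x = 110 mm, closed by a cross-bar at 113 mm. In front, a flare opens to 60 mm over 15 mm. Three coloured bands on the fence tops. 78 mm wide overall.
- gauge_white (a point): Middle of the slot beside the white band of the gauge (gauge x = 29 mm, 12 mm above the worktop); the band is 29 mm long. A wedged bar has its nose dot within about 10 mm of the middle of one band.
- gauge_yellow (a point): Middle of the slot beside the yellow band of the gauge (gauge x = 59 mm, 12 mm above the worktop); the band is 29 mm long. A wedged bar has its nose dot within about 10 mm of the middle of one band.
- gauge_black (a point): Middle of the slot beside the black band of the gauge (gauge x = 89 mm, 12 mm above the worktop); the band is 29 mm long. A wedged bar has its nose dot within about 10 mm of the middle of one band.
- tray_white: White open tray, fixed, 128 x 96 mm outside, 120 x 88 mm inside, walls 12 mm high, floor 4 mm thick; room for two bars side by side along its length. Origin at its centre on the worktop; its long side is x, and a tab with a red disc stands outside its +x end (disc at x = 74 mm).
- tray_yellow: Yellow open tray, fixed, 128 x 96 mm outside, 120 x 88 mm inside, walls 12 mm high, floor 4 mm thick; room for two bars side by side along its length. Origin at its centre on the worktop; its long side is x, and a tab with a red disc stands outside its +x end (disc at x = 74 mm).
- tray_black: Black open tray, fixed, 128 x 96 mm outside, 120 x 88 mm inside, walls 12 mm high, floor 4 mm thick; room for two bars side by side along its length. Origin at its centre on the worktop; its long side is x, and a tab with a red disc stands outside its +x end (disc at x = 74 mm).
- bar_red_1: Aluminium bar with red grip, 14 mm thick, 105 mm long, 22, 28 or 34 mm wide (unmarked: gauge it), 0.14 kg. Origin: underside, below the grip's middle; +x to the round nose. Grip: upright rib, x -25 to 25 mm, 14 mm wide, top 40 mm above the underside. Square tail at x = -50 mm; nose a half circle centred at x = 40 mm. One of the two red bars is present (other: None).
- bar_red_1_nose (a point): The black dot on top of bar_red_1's nose, at the centre of its half circle (bar x = 40 mm, 14 mm above the underside).
- bar_red_2: Aluminium bar with red grip, 14 mm thick, 105 mm long, 22, 28 or 34 mm wide (unmarked: gauge it), 0.14 kg. Origin: underside, below the grip's middle; +x to the round nose. Grip: upright rib, x -25 to 25 mm, 14 mm wide, top 40 mm above the underside. Square tail at x = -50 mm; nose a half circle centred at x = 40 mm. One of the two red bars is present (other: None).
- bar_red_2_nose (a point): The black dot on top of bar_red_2's nose, at the centre of its half circle (bar x = 40 mm, 14 mm above the underside).
- bar_green_1: Aluminium bar with green grip, 14 mm thick, 105 mm long, 22, 28 or 34 mm wide (unmarked: gauge it), 0.14 kg. Origin: underside, below the grip's middle; +x to the round nose. Grip: upright rib, x -25 to 25 mm, 14 mm wide, top 40 mm above the underside. Square tail at x = -50 mm; nose a half circle centred at x = 40 mm. One of the two green bars is present (other: None).
- bar_green_1_nose (a point): The black dot on top of bar_green_1's nose, at the centre of its half circle (bar x = 40 mm, 14 mm above the underside).
- bar_green_2: Aluminium bar with green grip, 14 mm thick, 105 mm long, 22, 28 or 34 mm wide (unmarked: gauge it), 0.14 kg. Origin: underside, below the grip's middle; +x to the round nose. Grip: upright rib, x -25 to 25 mm, 14 mm wide, top 40 mm above the underside. Square tail at x = -50 mm; nose a half circle centred at x = 40 mm. One of the two green bars is present (other: None).
- bar_green_2_nose (a point): The black dot on top of bar_green_2's nose, at the centre of its half circle (bar x = 40 mm, 14 mm above the underside).
- bar_blue: Aluminium bar with blue grip, 14 mm thick, 105 mm long, 22, 28 or 34 mm wide (unmarked: gauge it), 0.14 kg. Origin: underside, below the grip's middle; +x to the round nose. Grip: upright rib, x -25 to 25 mm, 14 mm wide, top 40 mm above the underside. Square tail at x = -50 mm; nose a half circle centred at x = 40 mm. May be absent (None).
- bar_blue_nose (a point): The black dot on top of bar_blue's nose, at the centre of its half circle (bar x = 40 mm, 14 mm above the underside).
- bar_orange: Aluminium bar with orange grip, 14 mm thick, 105 mm long, 22, 28 or 34 mm wide (unmarked: gauge it), 0.14 kg. Origin: underside, below the grip's middle; +x to the round nose. Grip: upright rib, x -25 to 25 mm, 14 mm wide, top 40 mm above the underside. Square tail at x = -50 mm; nose a half circle centred at x = 40 mm. May be absent (None).
- bar_orange_nose (a point): The black dot on top of bar_orange's nose, at the centre of its half circle (bar x = 40 mm, 14 mm above the underside).
- analyser_tall: Tall navy analyser with a bright screen, part of the furniture, fixed, about 0.34 m high, 160 mm wide in y; its front reaches to about 135 mm nearer the robot than its origin (underside centre), between the gauge and the trays, close behind the open worktop: keep the gripper and arm clear when passing.
- stop_rail: Low grey rail, fixed, 10 x 420 x 12 mm, behind the places where the bars start; origin centre of its underside, long side along y.
- teal_box: Teal lancet box, 44 x 80 x 50 mm, a bystander; origin centre of its underside.
- brown_bottle: Small brown bottle with a black cap, 29 mm across, 67 mm high, a bystander; origin centre of its underside.
- slide_case: Blue slide box, 90 x 64 x 34 mm, a bystander; origin centre of its underside.
Things that resemble listed ones, but are neither listed nor needed, are in the scene too. Leave any purple look-alike of the bar_blue alone.

How it is judged:
On the way, in this order (a step that is already met when the one before it is completed fails the run):
1. the red bar, if present, lies flat, wedged nose first in the gauge, its dot where the slot grips it (((x of bar_red_1_nose in the frame of gauge between 0.023 and 0.041 m and y of bar_red_1_nose in the frame of gauge between -0.004 and 0.004 m and height (world z) of bar_red_1 below 0.005 m and angle between bar_red_1's own z axis and vertical below 0.1 rad) or (x of bar_red_2_nose in the frame of gauge between 0.083 and 0.101 m and y of bar_red_2_nose in the frame of gauge between -0.004 and 0.004 m and height (world z) of bar_red_2 below 0.005 m and angle between bar_red_2's own z axis and vertical below 0.1 rad))), for 0.2 s.
2. the green bar, if present, lies flat, wedged nose first in the gauge, its dot where the slot grips it (((x of bar_green_1_nose in the frame of gauge between 0.083 and 0.101 m and y of bar_green_1_nose in the frame of gauge between -0.004 and 0.004 m and height (world z) of bar_green_1 below 0.005 m and angle between bar_green_1's own z axis and vertical below 0.1 rad) or (x of bar_green_2_nose in the frame of gauge between 0.053 and 0.071 m and y of bar_green_2_nose in the frame of gauge between -0.004 and 0.004 m and height (world z) of bar_green_2 below 0.005 m and angle between bar_green_2's own z axis and vertical below 0.1 rad))), for 0.2 s.
3. the blue bar, if present, lies flat, wedged nose first in the gauge, its dot where the slot grips it (x of bar_blue_nose in the frame of gauge between 0.023 and 0.041 m and y of bar_blue_nose in the frame of gauge between -0.004 and 0.004 m and height (world z) of bar_blue below 0.005 m and angle between bar_blue's own z axis and vertical below 0.1 rad), for 0.2 s.
4. the orange bar, if present, lies flat, wedged nose first in the gauge, its dot where the slot grips it (x of bar_orange_nose in the frame of gauge between 0.053 and 0.071 m and y of bar_orange_nose in the frame of gauge between -0.004 and 0.004 m and height (world z) of bar_orange below 0.005 m and angle between bar_orange's own z axis and vertical below 0.1 rad), for 0.2 s.
At the end, for the whole second after the job is handed in: Every bar that is present lies flat (tilt under 0.1 rad, on the tray floor) and still in the tray of the colour beside which its dot stopped in the gauge, its origin within 20 mm lengthwise and 40 mm sideways of the tray's centre, along the tray within 0.35 rad, nose towards the red disc (x of bar_red_1 in the frame of tray_white between -0.02 and 0.02 m and y of bar_red_1 in the frame of tray_white between -0.04 and 0.04 m and x of each of bar_red_1_nose, bar_blue_nose in the frame of tray_white above 0.018 m and angle between the x axis of each of bar_red_1, bar_blue and the x axis of tray_white, either way round below 0.35 rad and height (world z) of each of bar_red_1, bar_red_2, bar_green_1, bar_green_2, bar_blue, bar_orange below 0.009 m and angle between each of bar_red_1, bar_red_2, bar_green_1, bar_green_2, bar_blue, bar_orange's own z axis and vertical below 0.1 rad and linear speed of each of bar_red_1, bar_red_2, bar_green_1, bar_green_2, bar_blue, bar_orange below 0.02 m/s and x of bar_red_2 in the frame of tray_black between -0.02 and 0.02 m and y of bar_red_2 in the frame of tray_black between -0.04 and 0.04 m and x of each of bar_red_2_nose, bar_green_1_nose in the frame of tray_black above 0.018 m and angle between the x axis of each of bar_red_2, bar_green_1 and the x axis of tray_black, either way round below 0.35 rad and x of bar_green_1 in the frame of tray_black between -0.02 and 0.02 m and y of bar_green_1 in the frame of tray_black between -0.04 and 0.04 m and x of bar_green_2 in the frame of tray_yellow between -0.02 and 0.02 m and y of bar_green_2 in the frame of tray_yellow between -0.04 and 0.04 m and x of each of bar_green_2_nose, bar_orange_nose in the frame of tray_yellow above 0.018 m and angle between the x axis of each of bar_green_2, bar_orange and the x axis of tray_yellow, either way round below 0.35 rad and x of bar_blue in the frame of tray_white between -0.02 and 0.02 m and y of bar_blue in the frame of tray_white between -0.04 and 0.04 m and x of bar_orange in the frame of tray_yellow between -0.02 and 0.02 m and y of bar_orange in the frame of tray_yellow between -0.04 and 0.04 m); the robot touches nothing.
It fails at once if a bystander (teal box, brown bottle, blue slide box) is moved more than 30 mm (distance of any of teal_box, brown_bottle, slide_case from where it was at the start of the episode above 0.03 m).
Of bar_red_1, bar_red_2 only 1 to 1 are there at a start; the rules pass over those that are not, and their reading is None.
Of bar_green_1, bar_green_2 only 1 to 1 are there at a start; the rules pass over those that are not, and their reading is None.
Of bar_blue, bar_orange only 1 to 2 are there at a start; the rules pass over those that are not, and their reading is None.
At some moment in a run one of bar_red_1, bar_red_2, bar_green_1, bar_green_2, bar_blue, bar_orange may be knocked a few centimetres aside while the robot is not near it.
Once in a run the grip may slacken for a moment while it holds something.
It also fails if it takes over 210 s, if anything falls off the work surface, if the arm or the gripper's body presses on something with over 40 N, if the wrist force passes 120 N, or if a joint passes its speed limit or range.

### The arm

A 6-joint arm with a two-finger parallel gripper is mounted at the origin on a cart in front of the work surface, level with it; the furniture and walls round the work are solid. World frame = base frame: x ahead of the robot, y to its left, z up, the work surface at z = 0. Lengths are in m, angles in rad, forces in N, time in s.
With the tool pointing down it reaches from about 0.3 to 0.85 m from the base axis. Payload 5.4 kg.
Tool frame: the origin (TCP) lies on the centre line of the jaws, within the pads' length; the fingertips stand 25 mm ahead of it and the grasp point (between the pads) lies 6 mm ahead of it (nose_length is the distance from the TCP to the fingertips, in m); x points along the fingers, z is the direction in which the jaws open and shut, and the axes are right-handed (so a half turn about x gives the same grasp; the last joint's range is limited). The gripper opens to 85 mm and grips with 20 to 120 N. Pads are 22 mm wide; open, the fingers measure 114 mm over their backs; the gripper's body (76 mm by 85 mm) begins 54 mm behind the grasp point. The pads swing forward as they close: fully open they stand 13 mm farther back than shut.
Start: joints at [-1.427, 0.158, 1.597, -0, 1.386, -0.21], TCP at [0.199, -0.539, 0.256] pointing down, gripper open.
Joint ranges: [-2.91, 2.91], [-0.94, 2.29], [0.18, 2.7], [-1.29, 4.43], [0.17, 2.64], [-3, 3]. Speed limits (rad/s): [2.57, 2.57, 3.14, 3.14, 3.14, 3.14].

### API

Orientations are given as a 3x3 rotation matrix whose columns are the frame's x, y, z axes.
In Python, from rig import * gives the robot as it stands. The module is installed in compiled form; this text tells all that it offers. Calls block until the motion is done:
- move_to(position, orientation): joint-space move of the TCP to a pose.
- move_straight(position, orientation=None, rate=0.15, stop_force=None): straight line of the TCP; orientation=None keeps the orientation; rate is the mean speed in m/s. With stop_force (N) it stops when the force on the tool has changed by that much, and returns True; else False.
- movej(angles): joint-space move.
- command_gripper(opening, newtons=None): opening from 0.0 (shut) to 1.0 (fully open); newtons is the grip in N (None keeps the last); returns when the fingers have stopped.
- hold(seconds).
- solve_ik(position, orientation): joint angles nearest the present ones, or None.
- read_camera(name): name is "side" or "top"; returns the picture (384x512x3 uint8, red, green, blue); there is no depth.
- camera_params(name): a dict with "K" (3x3 intrinsics, pixels), "k1" (the pictures are not rectified: a ray, as slopes to the right and down, at radius r is drawn at 1 + k1 r^2 times it, then the intrinsics apply), "rvec" (rotation vector, rad) and "tvec" (3), from world to camera coordinates, as OpenCV has them. Camera axes: x right, y down, z forward; pixel columns grow to the right and rows downward; lengths in m; the calibration is good to about 2 mm. A picture is of the moment at which its call begins. camera_params takes no time and is no camera call.
A pose or a line that the arm cannot do raises MotionError and nothing moves.
- hand_in(): hands the job in, once; it reports no verdict.
Readings, each from a call of its own:
- current_clock(): time.
- current_joint_pos(): joint angles.
- current_joint_velocities(): joint speeds.
- current_effort(): joint torques, N m.
- current_eef_pos(): TCP position.
- current_tool_rot(): TCP orientation.
- current_force(): force on the tool from outside, world axes, zero at the start.
- current_torque(): the same for the moment, N m.
- current_finger_gap(): opening from 0.0 (shut) to 1.0 (fully open).
Only numpy, scipy, OpenCV 4.12 (cv2) and the standard library are available. Lean on these libraries where they do the work, as an engineer would, in place of code of your own. Each camera call takes 0.05 s, during which the arm holds its last target. There are 200 camera calls.

## Working session

There is one attempt and no reset: what is moved stays moved. The work goes in short steps, each a Python script; the robot and the scene stay as the last script left them, time stands still between calls to the robot, and variables do not carry over. Pictures are saved under pics/ and viewed, about 12 in all and at most 16, crops included, and the job is handed in when it is done.

```bash
mkdir -p pics; python3 - <<'E'
from rig import *
import cv2
for n in("top","side"):
    cv2.imwrite(f"pics/{n}0.png",cv2.resize(read_camera(n)[:,:,::-1],(800,600),interpolation=cv2.INTER_CUBIC))
    p=camera_params(n);print(n,p)
print(current_clock(),current_tool_rot())
E
```

```text
top {'K': array([[434.93244491,   0.        , 264.30431973],
       [  0.        , 434.93244491, 192.73561376],
       [  0.        ,   0.        ,   1.        ]]), 'k1': -0.11547510728813372, 'rvec': array([ 2.14853502, -2.203559  ,  0.08882167]), 'tvec': array([0.01907473, 0.56278341, 1.66698698])}
side {'K': array([[385.35423006,   0.        , 253.64301965],
       [  0.        , 385.35423006, 190.81026846],
       [  0.        ,   0.        ,   1.        ]]), 'k1': -0.031534531189314735, 'rvec': array([ 0.27590222, -2.90931883,  0.96041004]), 'tvec': array([0.54184321, 0.10083451, 1.60754093])}
0.1 [[-2.62851933e-04  9.38082765e-01  3.46411110e-01]
 [ 1.71307650e-03  3.46411036e-01 -9.38081265e-01]
 [-9.99998498e-01  3.46852258e-04 -1.69806235e-03]]
```

View pics/top0.png

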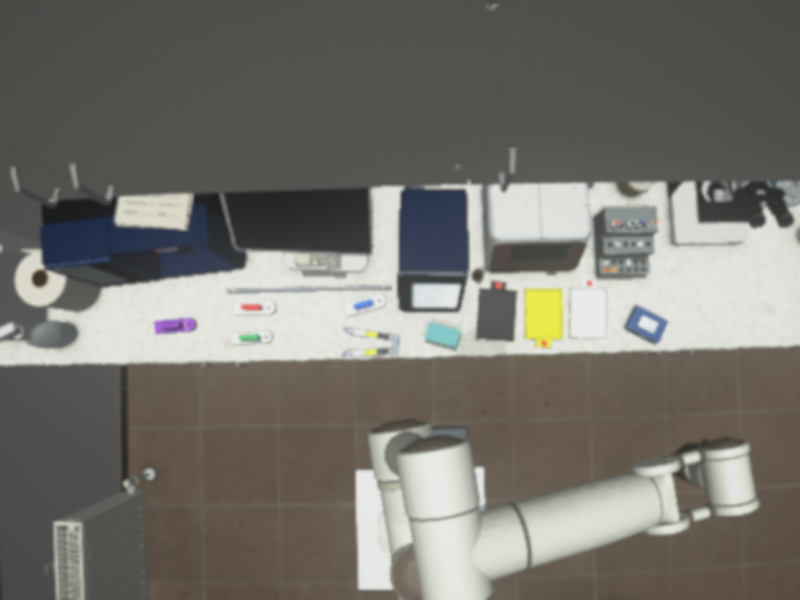

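View pics/side0.png

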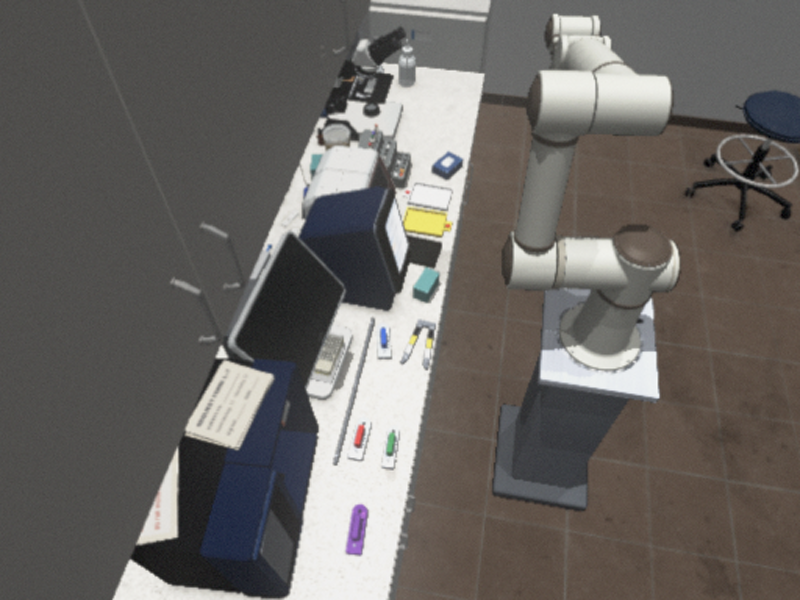

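The top view (800x600) shows the red bar at (254,308), green at (252,338) and blue at (365,304), with no orange. The purple look-alike is at (176,326). The gauge is around (372,342) and the trays are black (497,314), yellow (544,314) and white (588,313). One enlarged composite will confirm these.

```bash
cat > h.py <<'E'
from rig import *
import cv2, numpy as np
P={n:camera_params(n) for n in("top","side")}
def ray(n,uv):
    p=P[n];K=p["K"];d=np.array([(uv[0]-K[0,2])/K[0,0],(uv[1]-K[1,2])/K[1,1]])
    u=d.copy()
    for _ in range(20): u=d/(1+p["k1"]*(u@u))
    R=cv2.Rodrigues(p["rvec"])[0]
    return -R.T@p["tvec"], R.T@np.array([u[0],u[1],1.])
def onplane(n,uv,z):
    c,d=ray(n,uv);return c+d*(z-c[2])/d[2]
def proj(n,X):
    p=P[n];R=cv2.Rodrigues(p["rvec"])[0];c=R@np.asarray(X,float)+p["tvec"];u=c[:2]/c[2]
    u=u*(1+p["k1"]*(u@u));return np.array([p["K"][0,0]*u[0]+p["K"][0,2],p["K"][1,1]*u[1]+p["K"][1,2]])
def avg(n,k=3): return np.mean([read_camera(n).astype(float) for _ in range(k)],0).astype(np.uint8)
def rect(img,n,x0,x1,y0,y1,z,s=1000):
    """orthophoto of plane z: rows = -x, cols = -y, s px per m"""
    xs=np.arange(x1,x0,-1/s);ys=np.arange(y1,y0,-1/s)
    m=np.array([[proj(n,(x,y,z)) for y in ys] for x in xs],np.float32)
    return cv2.remap(img,m[...,0],m[...,1],cv2.INTER_CUBIC)
E
python3 - <<'E'
from h import *
t=avg("top");s=avg("side");np.save("t0.npy",t);np.save("s0.npy",s)
a=cv2.resize(t[180:232,90:290],(800,208),interpolation=cv2.INTER_CUBIC)
b=cv2.resize(t[170:235,270:440],(520,199),interpolation=cv2.INTER_CUBIC)
c=cv2.resize(s[195:305,210:290],(280,385),interpolation=cv2.INTER_CUBIC)
im=np.zeros((600,800,3),np.uint8);im[:208]=a;im[212:411,:520]=b;im[212:597,520:]=c
cv2.imwrite("pics/crop1.png",im[:,:,::-1])
for u in[(254,308),(252,338),(365,304),(372,342),(497,314),(544,314),(588,313),(176,326)]:print(u,onplane("top",np.array(u)*.64,0.01).round(3))
E
```

```text
(254, 308) [0.557 0.407 0.01 ]
(252, 338) [0.482 0.412 0.01 ]
(365, 304) [0.56  0.125 0.01 ]
(372, 342) [0.464 0.11  0.01 ]
(497, 314) [ 0.527 -0.205  0.01 ]
(544, 314) [ 0.523 -0.324  0.01 ]
(588, 313) [ 0.523 -0.436  0.01 ]
(176, 326) [0.516 0.609 0.01 ]
```

View pics/crop1.png

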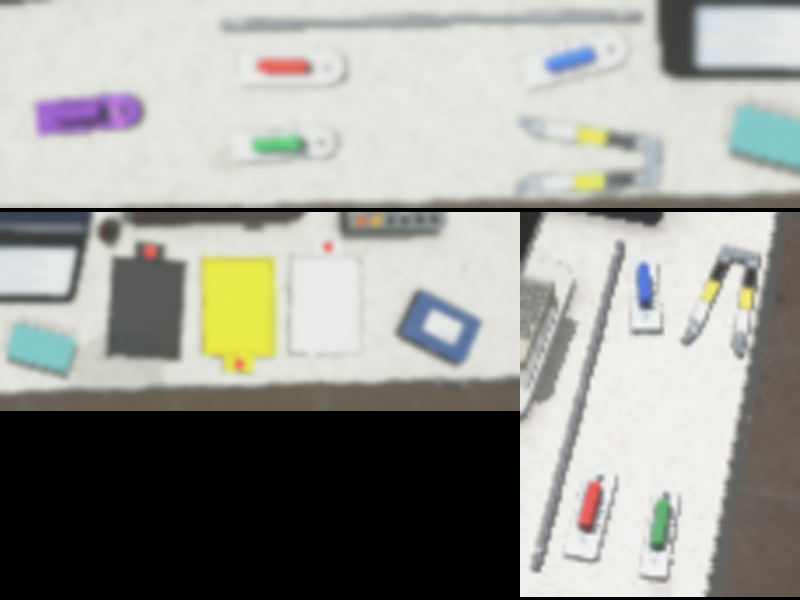

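The crop confirms three bars with noses and dots to the right (-y), and the purple thing has a purple body, so it is ruled out. The gauge mouth opens to the left (+y). The discs are on the +x side for black and white, and on the -x side (towards the robot) for yellow. Next I'll measure the gauge and trays.

```bash
cat >> h.py <<'E'
HUE={"red":[(0,8),(172,180)],"green":[(50,80)],"blue":[(105,122)],"yellow":[(24,34)],"purple":[(130,150)]}
def blobs(img,col,smin=110,vmin=60,amin=12,box=None):
    h=cv2.cvtColor(img,cv2.COLOR_RGB2HSV);m=np.zeros(h.shape[:2],np.uint8)
    for a,b in HUE[col]: m|=cv2.inRange(h,(a,smin,vmin),(b,255,255))
    if box: k=np.zeros_like(m);k[box[1]:box[3],box[0]:box[2]]=1;m*=k
    n,l,st,c=cv2.connectedComponentsWithStats(m)
    return [(c[i],st[i,4],np.argwhere(l==i)[:,::-1].astype(float)) for i in range(1,n) if st[i,4]>=amin]
E
python3 - <<'E'
from h import *
t=np.load("t0.npy")
print("cam",ray("top",(0,0))[0],ray("side",(0,0))[0])
for col,bx in(("yellow",(200,200,270,235)),("yellow",(320,170,380,235)),("red",(300,170,440,235)),("red",(140,180,190,235)),("green",(140,180,190,235)),("blue",(210,180,250,210))):
    for c,a,p in blobs(t,col,amin=3,box=bx,smin=80):
        z=.012 if col=="yellow" else .012 if bx[0]>250 else .036
        w=np.array([onplane("top",q,z)[:2] for q in p]);r=cv2.minAreaRect((w*1000).astype(np.float32))
        print(col,c.round(1),a,w.mean(0).round(4),[np.round(v,1) for v in r])
g=rect(t,"top",.40,.52,.03,.20,.012,4000)
g=cv2.copyMakeBorder(g,0,0,0,120,cv2.BORDER_CONSTANT)
for k in range(0,170,10): cv2.line(g,(k*4,0),(k*4,8 if k%50 else 20),(255,0,0),1)
for k in range(0,120,10): cv2.line(g,(0,k*4),(8 if k%50 else 20,k*4),(255,0,0),1)
cv2.imwrite("pics/g1.png",g[:,:,::-1])
E
```

```text
cam [4.19275630e-01 6.94988131e-04 1.70884232e+00] [0.35763113 0.96222091 1.35431917]
yellow [237.4 213.6] 25 [0.4852 0.1118] [array([485.5, 111.5]), array([27.4, 11.7]), np.float64(88.6)]
yellow [237. 225.] 21 [0.4407 0.1144] [array([440.7, 114.4]), array([23.4,  7.8]), np.float64(88.6)]
yellow [347.5 201.4] 806 [ 0.5219 -0.3206] [array([ 515.9, -320.5]), array([ 91.2, 142.3]), np.float64(87.8)]
red [318.5 182.5] 20 [ 0.599 -0.209] [array([ 599., -209.]), array([19.7, 11.9]), np.float64(88.6)]
red [376.6 180.8] 5 [ 0.6001 -0.4399] [array([ 599.4, -439.5]), array([4., 8.]), np.float64(87.2)]
red [160.3 196. ] 35 [0.5595 0.4092] [array([559.6, 408.6]), array([43.6,  7.8]), np.float64(88.6)]
green [158.8 215.9] 32 [0.4825 0.4156] [array([482.4, 415. ]), array([11.1, 39.8]), np.float64(5.0)]
blue [232.1 194.4] 39 [0.5586 0.1292] [array([558.5, 129.3]), array([13.2, 41.2]), np.float64(12.6)]
```

View pics/g1.png

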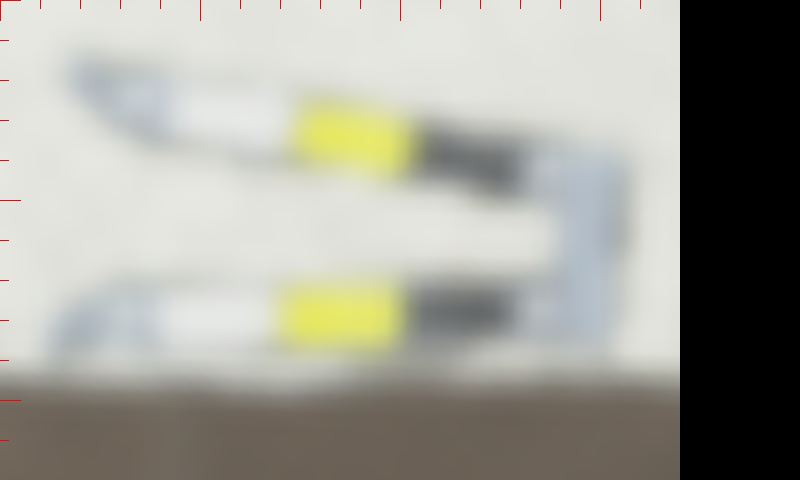

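The gauge's yellow band centre is at (0.463, 0.113). The fence spacing of 44.6 mm agrees with the 44.2 expected. The axis points inward along about (-0.085, -0.996). Next I'll check IK for both jaw flips, then grasp the red bar.

```bash
cat >> h.py <<'E'
GD=np.array([-.085,-.9964]);G0=np.array([.463,.1134])-.059*GD
def Rb(b,s):
    b=np.r_[np.asarray(b,float)[:2],0];b/=np.linalg.norm(b);x=np.array([0,0,-1.]);y=s*b
    return np.c_[x,y,np.cross(x,y)]
def togauge(X): v=np.asarray(X)[:2]-G0;return np.array([v@GD,v@np.array([-GD[1],GD[0]])])
def gp(gx,z,lat=0): return np.r_[G0+gx*GD+lat*np.array([-GD[1],GD[0]]),z]
TR={"white":((.524,-.438),(1,0)),"yellow":((.523,-.3205),(-1,0)),"black":((.525,-.207),(1,0))}
def bar(col,box,n=3):
    t=avg("top",n);b=max(blobs(t,col,box=box,smin=90),key=lambda q:q[1])
    w=np.array([onplane("top",q,.036)[:2] for q in b[2]]);c=w.mean(0)
    d=np.linalg.svd(w-c)[2][0]
    return c,d,b[1]
E
python3 - <<'E'
from h import *
for s in(1,-1):
    for nm,p,b in [("red",(.56,.41,.15),(0,-1)),("blue",(.56,.13,.15),(.2,-1)),("gauge",gp(0,.042),GD)]+[(k,(*v[0],.05),v[1]) for k,v in TR.items()]+[("mid",(.42,0,.2),(1,0))]:
        q=solve_ik(p,Rb(b,s));print(s,nm,None if q is None else np.round(q,2))
t=np.load("t0.npy");h=cv2.cvtColor(t,cv2.COLOR_RGB2HSV)
m=(h[...,2]<75);m[:184]=0;m[222:]=0;m[:,:303]=0;m[:,333:]=0
p=np.argwhere(m)[:,::-1].astype(float);w=np.array([onplane("top",q,.012)[:2] for q in p])
print("black",cv2.minAreaRect((w*1000).astype(np.float32)),w.mean(0))
E
```

```text
1 red [ 0.46  0.55  1.32 -0.    1.28 -2.68]
1 blue [ 0.02  0.26  1.7  -0.    1.18  2.96]
1 gauge [ 0.11  0.25  1.96 -0.    0.93 -2.95]
1 white [-0.87  0.64  1.4  -0.    1.1   0.7 ]
1 yellow [-0.75  0.49  1.62 -0.    1.03 -2.32]
1 black [-0.59  0.38  1.77 -0.    0.99  0.98]
1 mid [-0.29 -0.21  2.07 -0.    1.28  1.28]
-1 red [ 0.46  0.55  1.32 -0.    1.28  0.46]
-1 blue [ 0.02  0.26  1.7  -0.    1.18 -0.18]
-1 gauge [ 0.11  0.25  1.96 -0.    0.93  0.19]
-1 white [-0.87  0.64  1.4  -0.    1.1  -2.44]
-1 yellow [-0.75  0.49  1.62 -0.    1.03  0.82]
-1 black [-0.59  0.38  1.77 -0.    0.99 -2.16]
-1 mid [-0.29 -0.21  2.07 -0.    1.28 -1.86]Traceback (most recent call last):
  File "<stdin>", line 8, in <module>
cv2.error: OpenCV(4.12.0) /io/opencv/modules/imgproc/src/convhull.cpp:143: error: (-215:Assertion failed) total >= 0 && (depth == CV_32F || depth == CV_32S) in function 'convexHull'
```

s=-1 works for every pose. Now I'll pick up red and slide it into the gauge.

```bash
cat >> h.py <<'E'
Z=.043
def st(): print("t",round(current_clock(),1),"p",current_eef_pos().round(4),"gap",round(current_finger_gap(),3),"F",np.round(current_force(),1),flush=True)
def grasp(c,d):
    d=d if d[1]<0 else -d; R=Rb(d,-1)
    command_gripper(.5); move_to((*c,.14),R); move_straight((*c,Z),rate=.12); command_gripper(0,60); st()
def insert():
    p=current_eef_pos(); move_straight((p[0],p[1],.11)); 
    move_straight(gp(-88,.11)*0+gp(-.088,.11),Rb(GD,-1),rate=.2); move_straight(gp(-.088,Z+.0005),rate=.1)
    st(); hit=move_straight(gp(.06,Z+.0005),rate=.04,stop_force=10)
    print("hit",hit,"gauge",togauge(current_eef_pos()).round(4)); st()
E
python3 - <<'E'
from h import *
c,d,a=bar("red",(130,180,200,235),2);print(c,d,a)
D=Rb((0,-1),-1)
move_to((.30,-.25,.28),D);move_to((.38,.1,.25),D)
grasp(c,d);insert()
E
```

```text
[0.55951484 0.40921957] [-0.0410626  -0.99915658] 35
t 6.2 p [0.5604 0.4097 0.0444] gap 0.143 F [0.4 0.3 5.1]
t 8.7 p [0.4755 0.2601 0.0439] gap 0.151 F [-4.1 -0.2  7.8]
hit True gauge [-0.0183  0.0015]
t 10.6 p [0.4711 0.1903 0.044 ] gap 0.15 F [ 0.7 -1.9  1.8]
```

```bash
cat >> h.py <<'E'
def push(f=14):
    g=togauge(current_eef_pos())[0]
    command_gripper(.4); move_straight(gp(g,.10),rate=.2); command_gripper(0)
    move_straight(gp(g-.055,.10),Rb(GD,-1),rate=.2); move_straight(gp(g-.055,.046),rate=.15)
    hit=move_straight(gp(g+.03,.046),rate=.04,stop_force=f)
    e=togauge(current_eef_pos());print("push hit",hit,"gauge",e.round(4),"=> bar origin gx ~",round(e[0]+.036,4));st()
def back():
    g=togauge(current_eef_pos())[0]; move_straight(gp(g-.02,.046),rate=.1); move_straight(gp(g-.02,.15),rate=.2)
def look(name):
    move_to((.36,.38,.30),Rb((0,-1),-1))
    t=avg("top",3);s=avg("side",3)
    a=rect(t,"top",.42,.54,.03,.24,.013,3000);b=cv2.resize(s[195:245,235:300],(520,400),interpolation=cv2.INTER_CUBIC)
    im=np.zeros((360,800,3),np.uint8);im[:,:630]=a
    cv2.imwrite(f"pics/{name}.png",im[:,:630,::-1]); st()
E
python3 - <<'E'
from h import *
push();back();look("red1")
E
```

```text
push hit True gauge [-0.0457  0.0007] => bar origin gx ~ -0.0097
t 13.7 p [0.4726 0.2177 0.0466] gap 0.0 F [ 0.6  1.9 -1.1]Traceback (most recent call last):
  File "<stdin>", line 2, in <module>
  File "h.py", line 62, in look
    im=np.zeros((360,800,3),np.uint8);im[:,:630]=a
                                      ~~^^^^^^^^
ValueError: could not broadcast input array from shape (361,630,3) into shape (360,630,3)
```

```bash
python3 - <<'E'
s=open('h.py').read()
i=s.index("    a=rect(t,\"top\",.42");j=s.index("st()",i)
s=s[:i]+'    a=rect(t,"top",.42,.54,.03,.24,.013,3000)\n    cv2.imwrite(f"pics/{name}.png",a[:,:,::-1]); '+s[j:]
open('h.py','w').write(s)
E
python3 - <<'E'
from h import *
look("red1");print(bar("red",(200,200,270,235),2))
E
```

```text
t 16.4 p [0.36   0.38   0.3001] gap -0.001 F [ 0.6 -0.2  0.4]
(array([0.46834631, 0.18081598]), array([-0.08602662, -0.99629284]), np.int32(34))
```

View pics/red1.png

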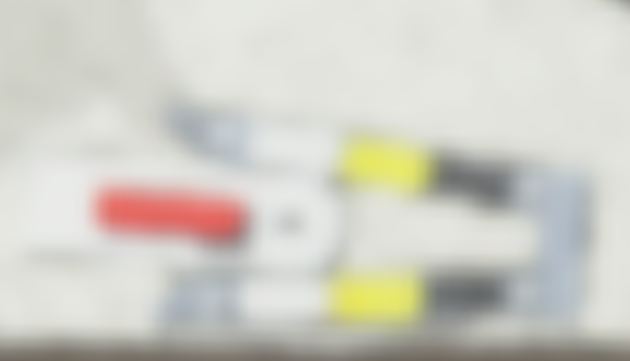

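The red dot at (290,223) sits beside the white band's middle, so red goes in the white tray. I'll extract it and place it on the right half, leaving room for blue.

```bash
cat >> h.py <<'E'
def extract(c):
    R=Rb(GD,-1);command_gripper(.4);move_to((*c,.14),R);move_straight((*c,Z),rate=.12);command_gripper(0,90);st()
    g,l=togauge(current_eef_pos());z=current_eef_pos()[2]
    move_straight(gp(g-.045,z,l),rate=.06);st();move_straight(gp(g-.045,.15,l),rate=.15);st()
def place(tray,lat):
    (cx,cy),b=TR[tray];R=Rb(b,-1);D=Rb(GD,-1)
    move_straight((.41,.14,.17),D,rate=.2);move_to((.40,-.03,.18),Rb((np.sign(b[0]),-1),-1));move_to((.41,cy+lat,.17),R);st()
    move_straight((cx,cy+lat,.12),rate=.2);move_straight((cx,cy+lat,Z+.0055),rate=.06,stop_force=15);st()
    command_gripper(.4);move_straight((cx,cy+lat,.15),rate=.15);move_to((.38,-.05 if cy>-.3 else -.2,.26),R);st()
E
python3 - <<'E'
from h import *
c,d,a=bar("red",(200,200,270,235),2)
extract(c);place("white",-.021)
move_to((.33,.1,.26),Rb((0,-1),-1))
t=avg("top");np.save("t1.npy",t)
a=rect(t,"top",.42,.64,-.52,-.12,.012,1900);cv2.imwrite("pics/w1.png",a[:,:,::-1])
for b in("red","blue","green"):
    for q in blobs(t,b,box=(130,180,400,235),smin=90,amin=20):
        w=np.array([onplane("top",u,.036)[:2] for u in q[2]]);print(b,w.mean(0).round(4),np.linalg.svd(w-w.mean(0))[2][0].round(3),q[1])
E
```

```text
t 19.4 p [0.4704 0.181  0.0444] gap 0.136 F [3.8 0.7 2.4]
t 20.3 p [0.4739 0.2262 0.0443] gap 0.14 F [-0.6  1.6  3.2]
t 21.2 p [0.4733 0.2255 0.1487] gap 0.137 F [-0.   0.2 -2. ]
t 24.6 p [ 0.4106 -0.4581  0.17  ] gap 0.14 F [-0.3 -0.4 -0.9]
t 26.8 p [ 0.5242 -0.4593  0.049 ] gap 0.139 F [-0.5 -0.  -1.7]
t 29.1 p [ 0.3803 -0.2006  0.2598] gap 0.4 F [-0.3  0.7 -0.1]
red [ 0.5203 -0.459 ] [-0.999  0.032] 37
blue [0.58   0.1409] [-0.026 -1.   ] 33
green [0.4833 0.4164] [ 0.027 -1.   ] 25
```

View pics/w1.png

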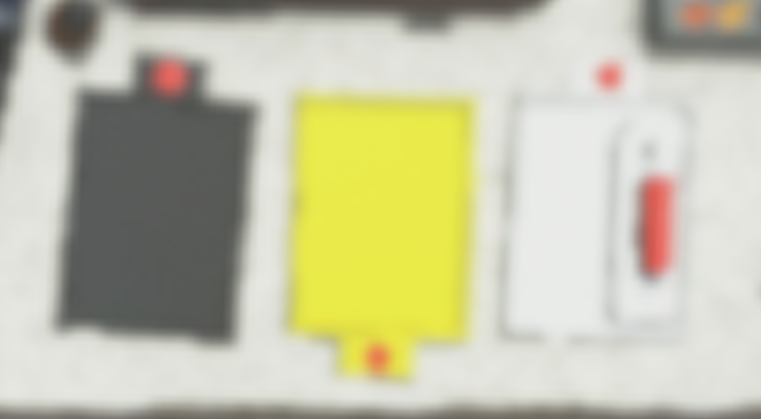

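Red lies in the white tray with its nose (dot at (648,150)) towards the disc. The trays are yawed slightly: black about 5°, white about 3°, yellow about 2°. Blue has been knocked to (0.58, 0.141). I'll check from the side that red is flat.

```bash
sed -i 's/^TR=.*/TR={"white":((.524,-.435),(1,-.05)),"yellow":((.524,-.3205),(-1,.04)),"black":((.526,-.2026),(1,-.09))}/' h.py
python3 - <<'E'
from h import *
s=avg("side",4)
a=cv2.resize(s[105:170,245:305],(600,650)[:2],interpolation=cv2.INTER_CUBIC)[:600]
cv2.imwrite("pics/s1.png",a[:,:,::-1])
E
```

```text
(no output)
```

View pics/s1.png

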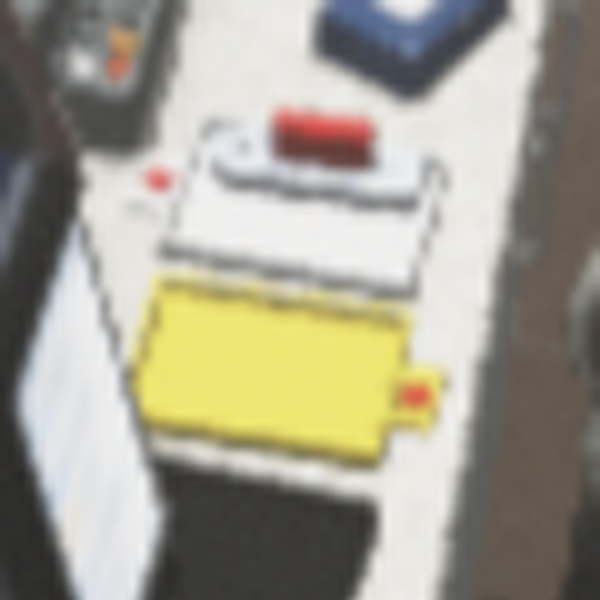

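Red's far edge looks very close to the tray wall, so I'll re-grip it, shift it about 4 mm inward and match the tray's yaw. Then I'll do green.

```bash
python3 - <<'E'
from h import *
R=Rb((1,-.03),-1);R2=Rb((1,-.05),-1);c=(.521,-.4585)
move_to((.38,-.2,.26),R);command_gripper(.4);move_to((*c,.13),R);move_straight((*c,Z+.0055),rate=.1);command_gripper(0,60);st()
move_straight((*c,.07),rate=.1);move_straight((.524,-.435-.0195,.07),R2,rate=.1);move_straight((.524,-.4545,Z+.005),rate=.06);st()
command_gripper(.35);move_straight((.524,-.4545,.14),rate=.15);move_to((.38,-.2,.26),R);move_to((.36,.1,.26),Rb((0,-1),-1))
c,d,a=bar("green",(130,180,200,235),2);print(c,d,a);print(bar("red",(360,180,400,235),1))
command_gripper(.5);grasp(c,d);insert();push();back();look("green1")
E
```

```text
t 36.1 p [ 0.5216 -0.4592  0.0498] gap 0.147 F [ 0.8 -0.4  4.6]
t 37.2 p [ 0.524  -0.4549  0.0492] gap 0.145 F [-3.5  3.7 10.9]
[0.48328504 0.41639781] [ 0.02682426 -0.99964016] 25
(array([ 0.5231206 , -0.45368755]), array([-0.99884869,  0.04797177]), np.int32(44))
t 44.8 p [0.4841 0.4169 0.0442] gap 0.148 F [-0.  -0.1  4.3]
t 47.1 p [0.4754 0.2602 0.0439] gap 0.152 F [-3.3 -1.6  5.4]
hit True gauge [0.0078 0.0014]
t 49.4 p [0.4687 0.1643 0.0439] gap 0.146 F [ 0.2 -0.6  1.2]
push hit True gauge [-0.0154  0.0007] => bar origin gx ~ 0.0206
t 52.5 p [0.47   0.1875 0.0465] gap -0.001 F [1.1 2.  1.3]
t 54.8 p [0.3603 0.3793 0.2993] gap -0.001 F [1.1 0.  0.9]
```

View pics/green1.png

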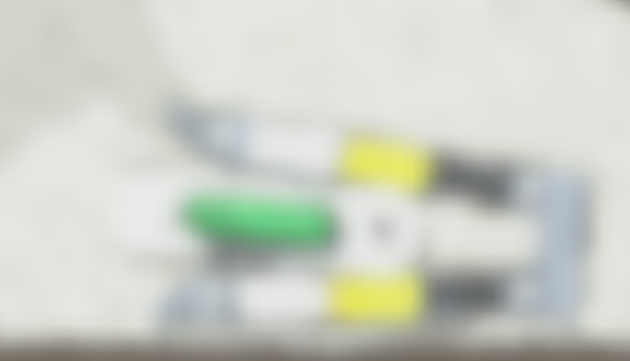

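The green dot at (382,230) is beside the yellow band, so it goes in the yellow tray. After that, blue.

```bash
python3 - <<'E'
from h import *
c,d,a=bar("green",(200,200,270,235),2);print(c,d,togauge(c))
extract(c);place("yellow",0)
move_to((.33,.2,.28),Rb((0,-1),-1))
print("green",bar("green",(320,180,380,235),2))
c,d,a=bar("blue",(200,170,260,212),2);print("blue",c,d,a)
grasp(c,d);insert();push();back();look("blue1")
E
```

```text
[0.46490376 0.15023383] [-0.09301211 -0.99566498] [ 0.02213919 -0.00123397]
t 57.8 p [0.4677 0.1503 0.0446] gap 0.142 F [ 4.3  0.6 -1. ]
t 58.7 p [0.4712 0.1953 0.0444] gap 0.142 F [ 0.1  0.5 -0.4]
t 59.5 p [0.4706 0.1949 0.1488] gap 0.142 F [-0.2 -0.7 -0.9]
t 62.0 p [ 0.4106 -0.3189  0.1698] gap 0.14 F [ 0.5  0.3 -1.7]
t 64.1 p [ 0.5243 -0.3207  0.0489] gap 0.14 F [ 0.3  0.1 -1.2]
t 66.1 p [ 0.3802 -0.2002  0.2593] gap 0.401 F [ 1.  -0.9 -0.9]
green (array([ 0.52278203, -0.32165771]), array([-0.99696177,  0.07789245]), np.int32(31))
blue [0.58003572 0.14094549] [-0.02623027 -0.99965593] 33
t 70.5 p [0.581  0.141  0.0442] gap 0.152 F [ 0.2 -0.2  5.2]
t 72.9 p [0.4757 0.2596 0.0438] gap 0.149 F [-2.8 -1.7  5.2]
hit True gauge [-0.0188  0.0015]
t 74.7 p [0.4711 0.1908 0.0439] gap 0.15 F [ 0.8 -2.1  1.5]
push hit True gauge [-0.0457  0.0007] => bar origin gx ~ -0.0097
t 77.8 p [0.4726 0.2177 0.0466] gap 0.0 F [1.8 2.8 1.3]
t 80.1 p [0.3603 0.3793 0.2991] gap 0.0 F [-0.2  0.  -0.2]
```

View pics/blue1.png

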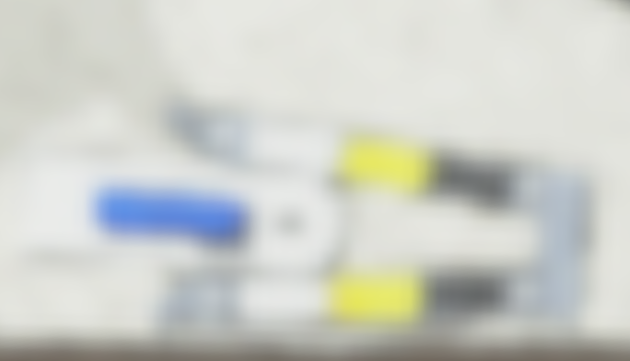

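The blue dot at (290,223) is beside the white band. It goes in the left half of the white tray, with a small finger opening to stay clear of red's grip.

```bash
sed -i 's/def place(tray,lat):/def place(tray,lat,op=.4):/; s/command_gripper(.4);move_straight((cx,cy+lat,.15)/command_gripper(op);move_straight((cx,cy+lat,.15)/' h.py
python3 - <<'E'
from h import *
c,d,a=bar("blue",(200,195,270,235),2);print(c,d)
extract(c);place("white",.0195,.26)
move_to((.33,.2,.28),Rb((0,-1),-1))
for b in("red","green","blue"):print(b,bar(b,(320,184,396,225),2))
t=avg("top");s=avg("side")
a=rect(t,"top",.42,.64,-.52,-.12,.012,1500)
b=cv2.resize(s[105:150,245:305],(360,270),interpolation=cv2.INTER_CUBIC)
im=np.zeros((600,600,3),np.uint8);im[:a.shape[0]]=a[:,:600];im[330:,:360]=b
cv2.imwrite("pics/f1.png",im[:,:,::-1]);st()
E
```

```text
[0.46813017 0.18029118] [-0.10551668 -0.99441753]
t 83.0 p [0.4704 0.1805 0.0444] gap 0.145 F [5.7 1.  1.9]
t 83.9 p [0.4739 0.2258 0.0443] gap 0.142 F [0.2 1.2 2.6]
t 84.7 p [0.4733 0.225  0.1487] gap 0.143 F [ 0.1 -0.4 -1.5]
t 88.0 p [ 0.4105 -0.4145  0.1699] gap 0.141 F [-0.7  0.7  0.1]
t 90.2 p [ 0.5243 -0.4158  0.049 ] gap 0.141 F [-0.4  0.7 -1.6]
t 92.3 p [ 0.3802 -0.2005  0.2597] gap 0.261 F [0.9 0.4 0.3]
red (array([ 0.5231206 , -0.45368755]), array([-0.99884869,  0.04797177]), np.int32(44))
green (array([ 0.52278203, -0.32165771]), array([-0.99696177,  0.07789245]), np.int32(31))
blue (array([ 0.51880135, -0.41475036]), array([-0.99489433,  0.1009221 ]), np.int32(39))
t 95.1 p [0.33 0.2  0.28] gap 0.263 F [0.6 0.4 0. ]
```

View pics/f1.png

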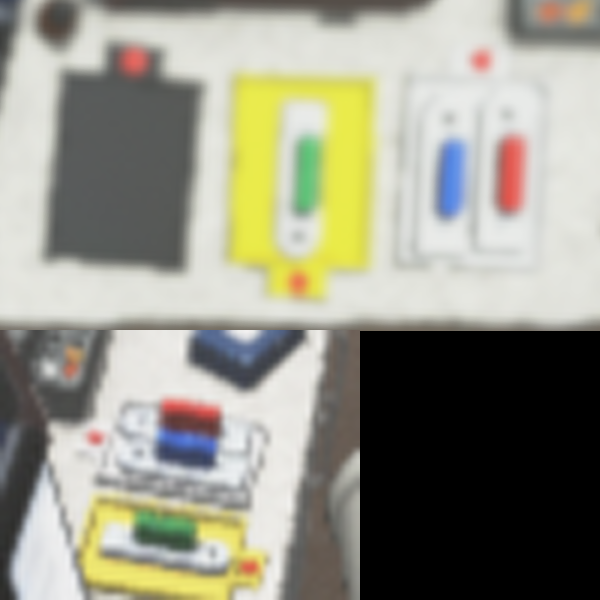

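All three bars lie in the right trays with noses towards the discs, and the robot is clear of everything. Handing in.

```bash
python3 -c "
from rig import *
hand_in();print(current_clock())"
```

```text
the job is handed in; nothing more can be done
the job is handed in; nothing more can be done
```

I gauged all three bars that were there in the order red, green, blue, laid each in its tray and handed in at about 96 s. There was no orange bar, and I left the purple look-alike alone.

| Bar | Dot stopped at (gauge x, estimated from arm position) | Band | Tray |
|---|---|---|---|
| Red | about 30 mm | white | white, right half |
| Green | about 61 mm | yellow | yellow, middle |
| Blue | about 30 mm | white | white, left half |

- **Gauging:** I slid each bar in while gripping it. I then let go and pushed it from behind its grip so it could centre itself.
- **Last checks:** The final pictures show all three noses towards the red discs. Bar centres are within about 6 mm of the tray centres lengthwise and 20 mm sideways, and within about 0.1 rad of the tray axes. I judged flatness only by eye from the side view. The arm was clear of everything.
- **Mended:** Red first ended up very close to the tray wall, so I re-gripped it and moved it about 4 mm inward.
- **Disturbance:** Blue had been knocked about 25 mm aside before its turn, so I measured it again before picking it up.
- **Not checked:** I never measured the teal box, brown bottle or slide box to confirm they stayed put. The robot was not driven close to them.

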